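Fit the battery in the bench polisher and hold its dead-man paddle at half speed

ROBOT

A 7-joint arm with a two-finger parallel gripper is mounted at the origin on the work surface. World frame = base frame: x ahead of the robot, y to its left, z up, the work surface at z = 0. Lengths are in m, angles in rad, forces in N, time in s.
With the tool pointing down it reaches from about 0.4 to 0.85 m from the base axis. Payload 4.5 kg.
Tool frame: the origin (TCP) lies on the centre line of the jaws, within the pads' length; the fingertips stand 8 mm ahead of it and the grasp point (between the pads) lies 11 mm behind it; z points along the fingers, x is the direction in which the jaws open and shut, and the axes are right-handed (so a half turn about z gives the same grasp; the last joint's range is limited). The gripper opens to 88 mm and grips with 3 to 60 N. Pads are 18 mm wide; open, the fingers measure 123 mm over their backs; the gripper's body (75 mm by 187 mm) begins 45 mm behind the grasp point.
Start: joints at [1.15, 0.689, -0.195, 1.565, 0.157, 0.902, -0.215], TCP at [0.275, -0.561, 0.247] pointing down, gripper open.
Joint ranges: [-3.01, 3.01], [-0.46, 2.08], [-1.47, 1.51], [0.13, 2.56], [-1, 4.14], [0.04, 2.09], [-2.66, 2.66]. Speed limits (rad/s): [2.57, 2.57, 3.14, 3.14, 3.14, 3.14, 3.14].

INTERFACE

Orientations are given as a unit quaternion [x, y, z, w].
In Python, from plant import r gives the robot as it stands.
- The arm moves only by the shell command python3 -m pendant 'ROWS' [FORCE]. ROWS is JSON, a list of rows, each a list of 3 entries, a list of its own where there are three numbers: the turn, a rotation vector about the tool's x, y, z in rad, then the shift along the tool's x, y, z in m, then the opening, from 0 (shut) to 1 (fully open). In form: [[[wx, wy, wz], [tx, ty, tz], claw], ...]. A call has 1 to 10 rows; each row is the pose to reach, as a shift and turn from the pose commanded when the call began, along the tool's axes at that moment; what a row does not reach only later rows make up. A row lasts 1/10 s, in which the tool goes at most 50 mm and 8.59 degrees, less where a joint would pass 70% of its speed; a pose out of reach is approached as far as the arm can. A call with a gripper value outside its range is refused whole. The fingers move at their own pace and stop on an object; FORCE is the grip in N (left out, the last holds). Time passes only in rows, so rows that repeat a pose let the fingers close. It gives the time, the measured TCP pose, the force and the opening at its end, in the units of the state.
- r.get_state(): the state, without advancing time (a new reading comes with each control period).
- r.snapshot(name): name is "side" or "top"; returns a dict with "image" (420x560x3 uint8, red, green, blue), "mtx" (3x3 intrinsics, pixels), "dist" ([k1, k2, p1, p2, k3] as OpenCV has them; the pictures are not rectified), "R" (3x3) and "t" (3): a world point X has camera coordinates R X + t. Camera axes: x right, y down, z forward; pixel columns grow to the right and rows downward; lengths in m; the calibration is good to about 2 mm. A picture is of the moment at which its call begins. There is no depth.
- r.finish_job(): hands the job in, once; it reports no verdict.
The state is a dict: "clock": time; "q": joint angles; "qd": joint speeds; "joint_torque": joint torques, N m; "tool_pos": TCP position; "eef_rot": TCP orientation; "contact_force": force on the tool from outside, world axes, zero at the start; "moment": the same for the moment, N m; "opening": opening from 0.0 (shut) to 1.0 (fully open).
Only numpy, scipy, OpenCV 4.12 (cv2) and the standard library are available. Lean on these libraries where they do the work, as an engineer would, in place of code of your own. Each camera call takes 0.05 s, during which the arm holds its last target. There are 200 camera calls.

TASK

Put the battery pack into the well of the bench polisher, pushed fully home, and let go of it. Then, with the gripper's fingers, press the polisher's spring-loaded dead-man paddle half way down, where its plate lies level, never right down to its stop, and finish while still holding it there: do not let go at the end. Leave the tin, bowl and chisel where they are.

Things in the scene. Friction and masses are not known exactly. Their poses are not given: they have to be found in the camera images.
- polisher: Bench polisher, fixed; origin under the centre of its steel base plate, 150 (x) by 320 (y) by 10 mm. In its axes: in the middle a grey motor lying along x, diameter 70, top at 87 mm, felt wheel at +x (to x = 91); at y = +110 the grey battery-well block, 60 (x) by 76 (y), rim 45 mm above the bench; at -y the aluminium dead-man paddle, part of it. Yaw within 0.25 rad.
- well (a point): Centre of the mouth of the battery well, at the height of its rim, 45 mm above the bench; axes as the polisher's. The hole is rectangular, 33.5 mm along x and 47.5 mm along y (1.75 mm of play on each side of the foot), 33 mm deep, with sharp edges and no lead-in.
- pack: Battery pack, about 0.25 kg, standing loose on its plug foot. Origin: centre of the foot's underside, z up. Black foot 30 (x) by 44 (y) by 32 mm high; on it, centred, the grey head, 42 (x) by 56 (y), from 32 to 82 mm up. Fits either way round, long side along the well's. Fully home, the head's shoulder rests on the well's rim and the origin is 32 mm below well.
- paddle (a joint): Angle in rad by which the dead-man paddle is pressed: 0 released, 0.5 at its stop, 0.25 half way, where the plate is level. A spring returns it to 0: at the pad it takes about 4 N to start it, 8 N at half way and 13 N at the stop.
- paddle_pad (a point): Centre of the top face of the round rubber pad (diameter 38) on the paddle: press here. The 46 mm wide plate runs from its hinge (along the polisher's x, at y = -52, 55 mm above the bench) to -y, and slopes up outward by 0.25 rad when released. Pad 85 mm from the hinge; its face is about 84 mm above the bench released, 63 half way, 42 at the stop. Axes turn with the paddle.
- tin: Bystander: round closed aluminium tin, diameter 64, 38 mm high, origin at the centre of its underside. It stands to the right of the polisher, as does the pack; which of the two is nearer the robot varies.
- bowl: Bystander: white ceramic bowl, diameter 110, 55 mm high, origin at the centre of its underside.
- chisel: Bystander: flat chisel lying to the left of the polisher, about 190 mm long along its own x, 24 wide, 18 mm high, wooden handle to -x; origin on the bench near its middle.

How it is judged:
On the way:
1. the battery pack is fully home in the well and let go, the paddle not yet pressed (z of pack in the frame of well below -0.0285 m and horizontal distance between pack and well below 0.004 m and angle between pack's own z axis and vertical below 0.08 rad and contact force between the fingers and pack below 0.2 N and value of joint paddle below 0.06 rad), for 0.2 s.
At the end, for the whole second after the job is handed in: Pack fully home (underside 28.5 mm or more below the rim, within 4 mm of the well's centre, upright), not touched; fingers push the paddle with over 3 N and hold it still half way (0.17 to 0.33 of 0.5 rad); tin, bowl, chisel within 30 mm of their starts (z of pack in the frame of well below -0.0285 m and horizontal distance between pack and well below 0.004 m and angle between pack's own z axis and vertical below 0.08 rad and contact force between the fingers and pack below 0.2 N and value of joint paddle between 0.17 and 0.33 rad and velocity of joint paddle between -0.05 and 0.05 rad/s and contact force between the fingers and polisher above 3 N and distance of each of tin, bowl, chisel from where it was at the start of the episode below 0.03 m); the arm keeps its last pose, push and grip.
It fails at once if the paddle is pressed right down to its stop (beyond 0.46 rad) (value of joint paddle above 0.46 rad).
It fails at once if the tin, bowl or chisel is moved by more than 30 mm (distance of any of tin, bowl, chisel from where it was at the start of the episode above 0.03 m).
It also fails if it takes over 54 s, if anything falls off the work surface, if the arm or the gripper's body presses on something with over 40 N, if the wrist force passes 120 N, or if a joint passes its speed limit or range.

## Working session

There is one attempt and no reset: what is moved stays moved. The work goes in short steps, Python scripts to look and compute and a shell command to move; the robot and the scene stay as the last step left them, time stands still between calls to the robot, and variables do not carry over. Pictures are saved under pics/ and viewed, about 8 in all and at most 12, crops included, and the job is handed in when it is done.

```bash
ls; mkdir -p pics
python3 - <<'E'
from plant import r
import cv2,pickle
s=r.get_state(); print(s['clock'],s['tool_pos'],s['eef_rot'],s['opening'],s['contact_force'])
for n in('top','side'):
    d=r.snapshot(n); pickle.dump(d,open(f'{n}0.pkl','wb')); cv2.imwrite(f'pics/{n}0.png',d['image'][:,:,::-1])
    print(n,d['mtx'],d['dist'],d['R'],d['t'])
E
```

```text
pics
0.0 [ 0.27421357 -0.56095496  0.24590168] [ 8.48328769e-01 -5.29469023e-01 -8.22639203e-04 -4.19542348e-04] 0.9956990012432424 [ 0.53685711 -0.51104931  1.70745717]
top [[521.46358044   0.         280.33277455]
 [  0.         521.46358044 197.67070164]
 [  0.           0.           1.        ]] [-0.11468978  0.          0.          0.          0.        ] [[ 0.02683136 -0.9996354  -0.00302252]
 [-0.97595606 -0.02554126 -0.21646573]
 [ 0.21630961  0.00875792 -0.97628554]] [0.04024904 0.51445133 1.35200113]
side [[448.73640932   0.         283.48982965]
 [  0.         448.73640932 207.88961282]
 [  0.           0.           1.        ]] [-0.02218333  0.          0.          0.          0.        ] [[-0.99336107 -0.1129649   0.02174182]
 [-0.08603551  0.60407155 -0.79227234]
 [ 0.07636535 -0.78888307 -0.60978015]] [0.48751657 0.09305897 1.31479301]
```

View pics/top0.png

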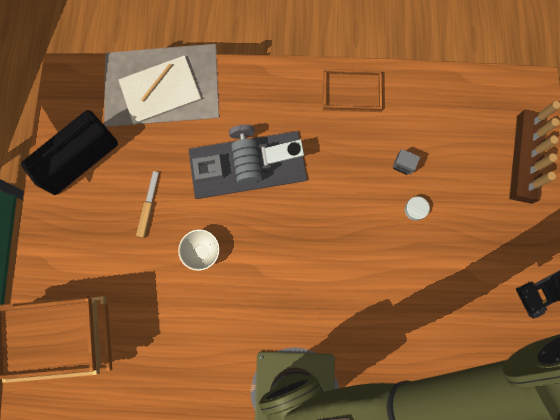

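View pics/side0.png

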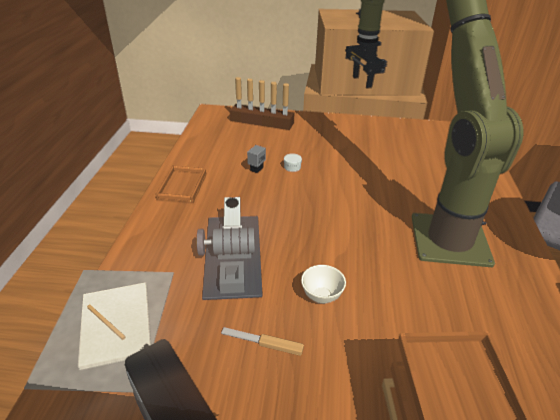

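The top view shows the polisher with its corners near (190,148), (300,132), (307,181) and (196,198). The well is at about (208,167), the pad at (293,149), the pack head at (407,160) and the tin at (417,208). In the side view the pack is at (257,157) and the well at (231,270). I'll enlarge both to get exact pixels.

Run:
```python
import cv2,pickle,numpy as np
t=pickle.load(open('top0.pkl','rb'))['image'][:,:,::-1]; s=pickle.load(open('side0.pkl','rb'))['image'][:,:,::-1]
def c(im,x,y,w,h,k): return cv2.resize(np.ascontiguousarray(im[y:y+h,x:x+w]),None,fx=k,fy=k,interpolation=cv2.INTER_CUBIC)
# row1: top polisher 130x75 x6 = 780x450 
cv2.imwrite('pics/c1.png',c(t,182,118,132,86,6))
a=c(t,385,140,50,50,8); b=c(s,235,135,50,50,8)
cv2.imwrite('pics/c2.png',np.hstack([a,b]))
cv2.imwrite('pics/c3.png',c(s,190,190,80,112,5))
```

```text
(no output)
```

View pics/c1.png

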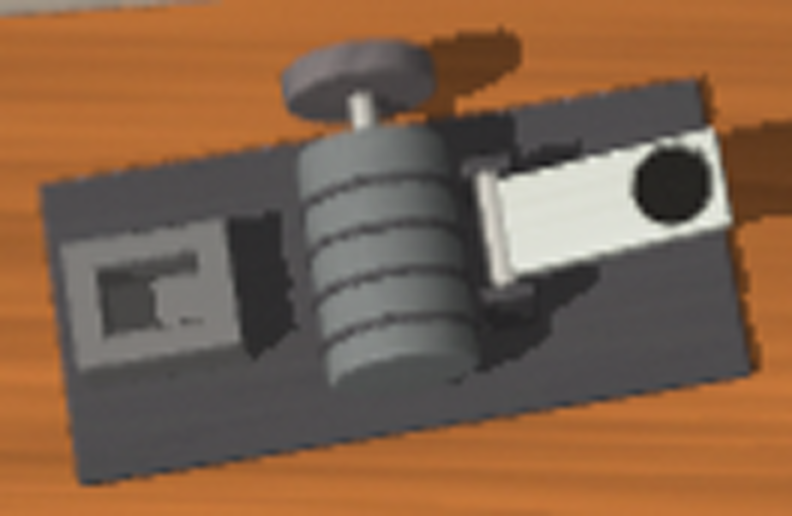

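View pics/c2.png

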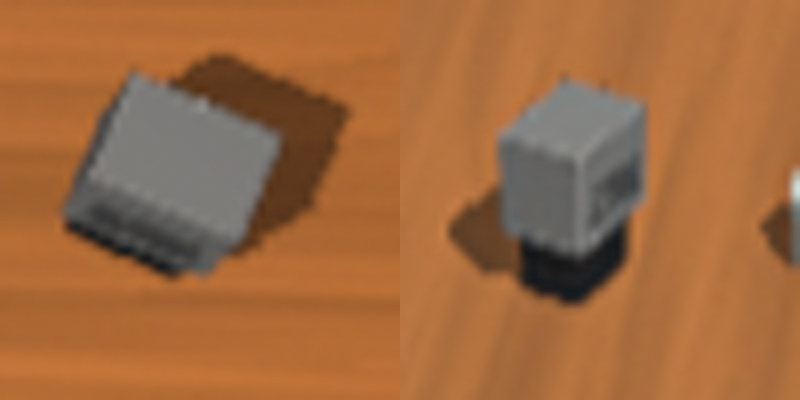

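View pics/c3.png

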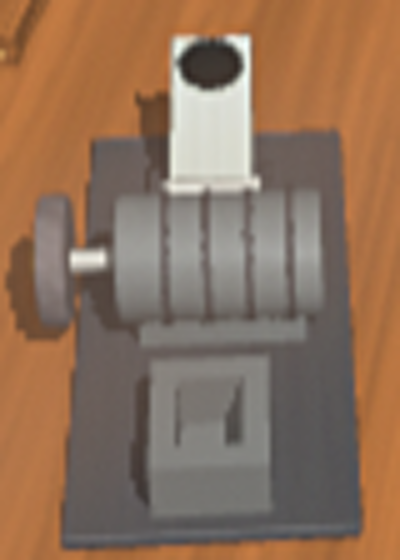

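Pixels read from the crops. In c1 the plate corners are (42,187), (705,80), (757,372) and (82,485), with the pad at (673,185). In c2 the head's top face is (135,72), (280,135), (240,240) and (88,185) from above. In c3 the hole corners are (177,382), (243,377), (245,445) and (176,447), with the pad at (211,63). Next I'll fit the polisher and pack poses to both views.

```bash
cat > h.py <<'E'
import numpy as np,cv2,pickle
from scipy.optimize import least_squares
from scipy.spatial.transform import Rotation as Ro
def proj(d,X): return cv2.projectPoints(np.asarray(X,float).reshape(-1,1,3),cv2.Rodrigues(d['R'])[0],d['t'],d['mtx'],np.array(d['dist']))[0][:,0]
def place(p,P):
    c,s=np.cos(p[2]),np.sin(p[2]); P=np.asarray(P,float)/1000
    return np.c_[p[0]+c*P[:,0]-s*P[:,1],p[1]+s*P[:,0]+c*P[:,1],P[:,2]]
def fit(obs,p0):  # obs: [(cam,model pts mm,pixels)]
    f=lambda p: np.concatenate([(proj(d,place(p,P))-np.array(u)).ravel() for d,P,u in obs])
    return least_squares(f,p0,loss='soft_l1',f_scale=0.7),f
def goto(s,xyz,yaw):
    """turn, shift (tool axes) from state s to TCP xyz, tool x at world yaw, tool z down"""
    A=Ro.from_quat(s['eef_rot']); x=np.array([np.cos(yaw),np.sin(yaw),0]); z=np.array([0,0,-1.])
    B=Ro.from_matrix(np.c_[x,np.cross(z,x),z])
    print('turn',(A.inv()*B).as_rotvec().round(4),'shift',A.inv().apply(np.array(xyz)-s['tool_pos']).round(4))
E
cat > fit0.py <<'E'
from h import *
T=pickle.load(open('top0.pkl','rb'));S=pickle.load(open('side0.pkl','rb'))
px=lambda L,o,k:[((x+.5)/k-.5+o[0],(y+.5)/k-.5+o[1]) for x,y in L]
PT=[(75,160,10),(75,-160,10),(-75,-160,0),(-75,160,0),(30,148,45),(30,72,45),(-30,72,45),(16.75,133.75,45),(16.75,86.25,45),(0,-132.4,84)]
UT=px([(42,187),(705,80),(757,372),(82,485),(62,243),(225,218),(243,345),(97,268),(197,252),(673,185)],(182,118),6)
PS=[(75,-160,10),(-75,-160,10),(75,160,10),(-75,160,10),(30,72,45),(-30,72,45),(-30,148,45),(16.75,86.25,45),(-16.75,86.25,45),(-16.75,133.75,45),(16.75,133.75,45),(0,-132.4,84)]
US=px([(93,140),(338,130),(65,530),(360,523),(150,362),(268,355),(272,455),(177,382),(243,377),(245,445),(176,447),(211,63)],(190,190),5)
def rep(n,o,p0):
    for obs in (o,o[:1],o[1:]):
        q,f=fit(obs,p0); print(n,q.x.round(4)); 
        if obs is o: print(f(q.x).reshape(-1,2).round(1).tolist())
    return
rep('pol',[(T,PT,UT),(S,PS,US)],[.6,.1,.15])
KT=[(21,28,82),(21,-28,82),(-21,-28,82),(-21,28,82)]
KS=[(21,-28,82),(21,28,82),(-21,-28,82),(-21,28,82),(-21,28,32)]
rep('pack',[(T,KT,px([(135,72),(280,135),(240,240),(88,185)],(385,140),8)),(S,KS,px([(167,78),(100,133),(245,102),(175,160),(178,250)],(235,135),8))],[.6,-.25,-.4])
E
python3 fit0.py
```

```text
pol [0.617  0.1497 0.1961]
[[-0.1, 0.3], [-0.6, -0.0], [-0.1, 1.9], [0.7, 1.8], [0.7, 1.6], [0.5, 1.2], [0.6, 0.6], [0.5, 1.1], [0.7, 0.9], [0.4, 0.6], [-0.7, -0.6], [-0.1, -0.3], [-1.6, 2.4], [0.2, 0.9], [-0.1, -0.0], [-0.4, 0.4], [-0.9, 2.1], [-0.5, -0.3], [-0.5, 0.1], [-0.9, 0.1], [-0.7, 0.3], [-0.7, -0.1]]
pol [0.6195 0.1509 0.1901]
pol [0.6158 0.1484 0.1979]
pack [ 0.6222 -0.2899 -0.3869]
[[-0.3, 0.3], [0.7, 0.4], [0.4, 0.9], [0.2, -0.3], [-0.8, 0.2], [-1.1, 0.3], [-0.2, 0.3], [0.1, 0.2], [-0.1, 1.5]]
pack [ 0.6232 -0.2891 -0.375 ]
pack [ 0.6211 -0.2928 -0.416 ]
```

Both cameras agree to within about 3 mm: polisher at (0.617, 0.150, yaw 0.196), pack at (0.622, -0.290, yaw -0.387). Next is the hover above the pack.

Run:
```python
from h import *; from plant import r
goto(r.get_state(),[.622,-.290,.15],-.387)
```

```text
turn [-5.000e-04  1.600e-03 -7.289e-01] shift [-0.0905 -0.4314  0.0961]
```

```bash
python3 -m pendant '[[[0,0,-0.1],[-0.010,-0.045,0.01],1],[[0,0,-0.2],[-0.020,-0.09,0.02],1],[[0,0,-0.3],[-0.030,-0.135,0.03],1],[[0,0,-0.4],[-0.040,-0.18,0.04],1],[[0,0,-0.5],[-0.050,-0.225,0.05],1],[[0,0,-0.6],[-0.060,-0.27,0.06],1],[[0,0,-0.7],[-0.070,-0.315,0.07],1],[[0,0,-0.729],[-0.08,-0.36,0.08],1],[[0,0,-0.729],[-0.088,-0.405,0.09],1],[[0,0,-0.729],[-0.0905,-0.4314,0.096],1]]'
python3 -m pendant '[[[0,0,0],[0,0,0],1],[[0,0,0],[0,0,0],1],[[0,0,0],[0,0,0],1]]'
python3 - <<'E'
from h import *; from plant import r
goto(r.get_state(),[.622,-.290,.05],-.387)
E
```

```text
clock: 1.1
tool_pos: [0.6251, -0.2856, 0.1495]
eef_rot: [0.982, -0.19, -0.0, -0.002]
contact_force: [0.4, -0.2, 0.4]
opening: 0.998
clock: 1.4
tool_pos: [0.6208, -0.2926, 0.1506]
eef_rot: [0.981, -0.193, -0.001, 0.001]
contact_force: [-0.8, -0.2, -0.7]
opening: 0.999
turn [ 0.0021  0.0009 -0.0022] shift [ 0.0002 -0.0031  0.1006]
```

```bash
python3 -m pendant '[[[0,0,0],[0,-0.001,0.03],1],[[0,0,0],[0,-0.001,0.06],1],[[0,0,0],[0,-0.001,0.085],1],[[0,0,0],[0,-0.001,0.1],1],[[0,0,0],[0,-0.001,0.1],1]]'
python3 -m pendant '[[[0,0,0],[0,0,0],0.3],[[0,0,0],[0,0,0],0.3],[[0,0,0],[0,0,0],0.3],[[0,0,0],[0,0,0],0.3],[[0,0,0],[0,0,0],0.3],[[0,0,0],[0,0,0],0.3],[[0,0,0],[0,0,0],0.3],[[0,0,0],[0,0,0],0.3]]' 25
```

```text
clock: 1.9
tool_pos: [0.6204, -0.2907, 0.0489]
eef_rot: [0.981, -0.193, -0.002, 0.0]
contact_force: [0.0, 0.3, 0.5]
opening: 0.999
clock: 2.7
tool_pos: [0.6228, -0.2897, 0.051]
eef_rot: [0.981, -0.192, 0.0, 0.0]
contact_force: [-0.6, -0.3, 2.3]
opening: 0.473
```

```bash
python3 -m pendant '[[[0,0,0],[0,0,-0.03],0.3],[[0,0,0],[0,0,-0.07],0.3],[[0,0,0],[0,0,-0.11],0.3],[[0,0,0],[0,0,-0.13],0.3],[[0,0,0],[0,0,-0.13],0.3],[[0,0,0],[0,0,-0.13],0.3]]'
python3 - <<'E'
from h import *; from plant import r
goto(r.get_state(),[.5956,.2576,.18],.196)
E
```

```text
clock: 3.3
tool_pos: [0.622, -0.2896, 0.1797]
eef_rot: [0.981, -0.192, -0.001, 0.0]
contact_force: [-0.0, -0.1, -2.1]
opening: 0.472
turn [-1.000e-04  1.700e-03 -5.829e-01] shift [-2.309e-01 -4.968e-01 -1.000e-04]
```

```bash
python3 -m pendant '[[[0,0,0],[-0.012,-0.025,0],0.3],[[0,0,0],[-0.03,-0.065,0],0.3],[[0,0,0],[-0.05,-0.108,0],0.3],[[0,0,0],[-0.07,-0.15,0],0.3],[[0,0,0],[-0.09,-0.193,0],0.3],[[0,0,0],[-0.11,-0.236,0],0.3],[[0,0,0],[-0.13,-0.28,0],0.3],[[0,0,0],[-0.15,-0.32,0],0.3],[[0,0,0],[-0.17,-0.365,0],0.3],[[0,0,0],[-0.185,-0.397,0],0.3]]'
python3 -m pendant '[[[0,0,-0.1],[-0.02,-0.04,0],0.3],[[0,0,-0.2],[-0.03,-0.07,0],0.3],[[0,0,-0.3],[-0.04,-0.09,0],0.3],[[0,0,-0.4],[-0.046,-0.1,0],0.3],[[0,0,-0.5],[-0.046,-0.1,0],0.3],[[0,0,-0.583],[-0.046,-0.1,0],0.3],[[0,0,-0.583],[-0.046,-0.1,0],0.3],[[0,0,-0.583],[-0.046,-0.1,0],0.3],[[0,0,-0.583],[-0.046,-0.1,0],0.3]]'
cat > look.py <<'E'
import sys; from h import *; from plant import r
n=sys.argv[1]; s=r.get_state(); W=np.array([.5956,.2576,.18]); goto(s,[W[0],W[1],s['tool_pos'][2]],.196); print(s['contact_force'],s['moment'],s['opening'])
o=[]
for c in('top','side'):
    d=r.snapshot(c); pickle.dump(d,open(f'{c}{n}.pkl','wb'))
    u,v=proj(d,[[W[0],W[1],.08]])[0].astype(int); w,h=48,64
    o.append(cv2.resize(np.ascontiguousarray(d['image'][v-h//2:v+h//2+8,u-w//2:u+w//2,::-1]),None,fx=8,fy=8,interpolation=cv2.INTER_CUBIC)); print(c,'origin',u-w//2,v-h//2)
cv2.imwrite(f'pics/l{n}.png',np.hstack(o))
E
python3 look.py 1
```

```text
clock: 4.3
tool_pos: [0.5991, 0.1517, 0.1783]
eef_rot: [0.982, -0.191, -0.002, -0.0]
contact_force: [0.3, 0.5, -2.0]
opening: 0.474
clock: 5.2
tool_pos: [0.596, 0.2573, 0.1797]
eef_rot: [0.995, 0.097, -0.001, 0.0]
contact_force: [1.3, -0.6, -1.5]
opening: 0.47
turn [ 0.0006  0.0016 -0.0016] shift [-0.0003 -0.0004  0.    ]
[ 1.32378881 -0.56297669 -1.50198929] [-0.05212624 -0.07752245 -0.01494231] 0.47011522680362144
top origin 181 132
side origin 206 230
```

View pics/l1.png

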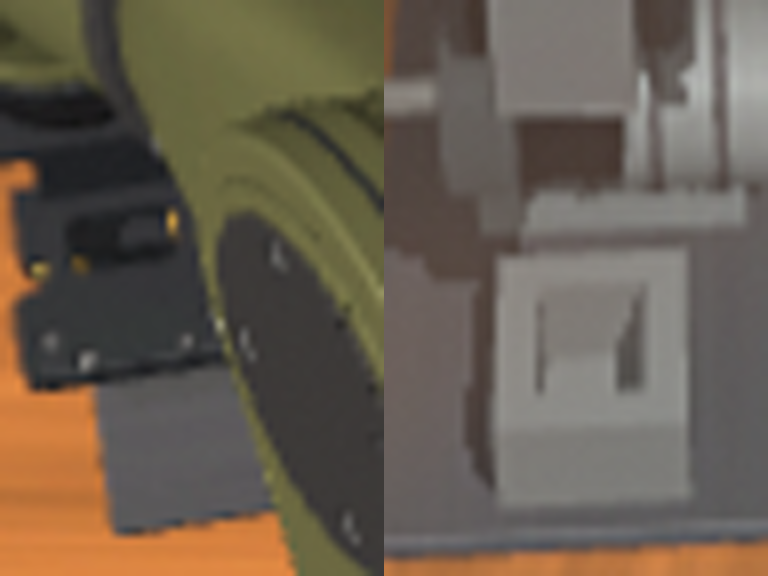

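The arm hides the well from the top camera, but the side view shows the well rim at (497–690, 250–428) and the pack above it. I'll lower the pack to about 8 mm above the rim and compare the two there.

```bash
python3 -m pendant '[[[0,0,0],[0,0,0.03],0.3],[[0,0,0],[0,0,0.06],0.3],[[0,0,0],[0,0,0.075],0.3],[[0,0,0],[0,0,0.075],0.3],[[0,0,0],[0,0,0.075],0.3],[[0,0,0],[0,0,0.075],0.3]]'
python3 look.py 2
python3 - <<'E'
import pickle,cv2,numpy as np
d=pickle.load(open('side2.pkl','rb')); cv2.imwrite('pics/s2.png',cv2.resize(np.ascontiguousarray(d['image'][225:295,200:260,::-1]),None,fx=8,fy=8,interpolation=cv2.INTER_CUBIC))
E
```

```text
clock: 5.9
tool_pos: [0.5974, 0.2585, 0.1073]
eef_rot: [0.995, 0.098, 0.001, -0.001]
contact_force: [0.4, 0.0, -1.5]
opening: 0.476
turn [-0.001  -0.0029 -0.0001] shift [-0.0019  0.0005 -0.    ]
[ 0.35820086  0.0199564  -1.47014577] [-0.01457183 -0.12857061 -0.01571732] 0.4760081971031199
top origin 181 132
side origin 206 230
```

View pics/s2.png

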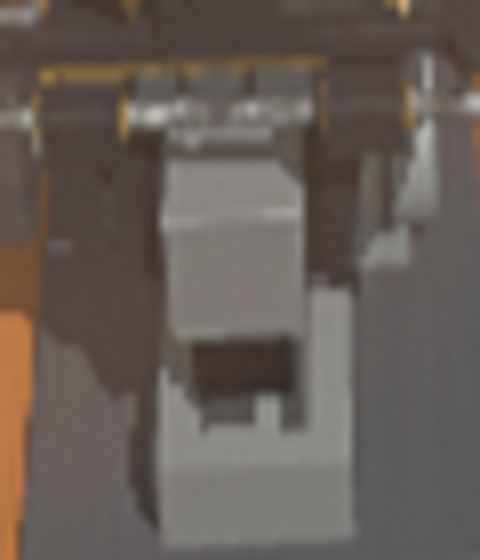

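The side view shows the pack head's lower edge at (175,338)–(303,335) and the foot edges at x≈192 and 295. The hole's front edge runs (204..311, 432). I'll fit pack and well from this one camera so its bias cancels.

```bash
cat > rel.py <<'E'
from h import *
S=pickle.load(open('side2.pkl','rb'))
px=lambda L,o,k:[((x+.5)/k-.5+o[0],(y+.5)/k-.5+o[1]) for x,y in L]
PW=[(30,72,45),(-30,72,45),(-30,148,45),(30,148,45),(16.75,86.25,45),(-16.75,86.25,45),(-16.75,133.75,45),(16.75,133.75,45)]
UW=px([(x-384,y) for x,y in [(497,255),(688,250),(690,428),(497,428),(540,288),(647,282),(647,392),(540,395)]],(206,230),8)
q,f=fit([(S,PW,UW)],[.617,.15,.196]); print('pol',q.x.round(4),f(q.x).reshape(-1,2).round(1).tolist())
w=place(q.x,[(0,110,0)])[0]
for z in (53,55,57):
    KP=np.array([(21,28,32),(-21,28,32),(21,28,82),(-21,28,82),(15,22,4),(-15,22,4)])+[0,0,z]
    UP=np.array(px([(175,338),(303,335),(160,218),(303,210),(192,0),(295,0)],(200,225),8))
    def g(p):
        e=proj(S,place(p,KP))-UP; e[4:,1]=0; return e.ravel()
    k=least_squares(g,[.596,.258,.196],loss='soft_l1',f_scale=.7); e=(w[:2]-k.x[:2]); c,s=np.cos(q.x[2]),np.sin(q.x[2])
    print(z,k.x.round(4),g(k.x).round(1).tolist(),'well-pack in polisher axes mm',(1000*np.array([c*e[0]+s*e[1],-s*e[0]+c*e[1]])).round(1))
E
python3 rel.py
```

```text
pol [0.6154 0.1485 0.1966] [[0.5, 0.3], [-0.1, -0.1], [0.1, -0.6], [-0.4, 0.5], [0.2, -0.1], [-0.1, 0.0], [0.0, -0.1], [-0.2, 0.1]]
53 [0.5985 0.2501 0.1952] [-0.6, 0.1, 0.7, -0.3, -0.1, -0.0, -0.1, 0.3, 0.5, 0.0, -0.2, 0.0] well-pack in polisher axes mm [-3.3  7. ]
55 [0.598  0.2521 0.195 ] [-0.7, 0.1, 0.8, -0.3, -0.1, -0.1, -0.1, 0.2, 0.5, 0.0, -0.2, 0.0] well-pack in polisher axes mm [-3.1  5. ]
57 [0.5974 0.2542 0.1949] [-0.7, 0.1, 0.8, -0.3, -0.2, -0.1, -0.1, 0.2, 0.4, 0.0, -0.2, 0.0] well-pack in polisher axes mm [-3.   2.9]
```

```bash
python3 -m pendant '[[[0,0,0],[-0.003,-0.004,0],0.3],[[0,0,0],[-0.003,-0.004,0.004],0.3],[[0,0,0],[-0.003,-0.004,0.007],0.3],[[0,0,0],[-0.003,-0.004,0.007],0.3],[[0,0,0],[-0.003,-0.004,0.007],0.3]]'
python3 -m pendant '[[[0,0,0],[0,0,0.002],0.3],[[0,0,0],[0,0,0.002],0.3]]'
python3 -m pendant '[[[0,0,0],[0,0,0.002],0.3],[[0,0,0],[0,0,0.002],0.3]]'
```

```text
clock: 6.5
tool_pos: [0.5926, 0.2608, 0.0985]
eef_rot: [0.995, 0.098, -0.0, 0.0]
contact_force: [-0.5, -0.0, -1.7]
opening: 0.475
clock: 6.7
tool_pos: [0.5926, 0.2609, 0.0965]
eef_rot: [0.995, 0.098, -0.0, 0.0]
contact_force: [0.4, -0.1, -1.5]
opening: 0.473
clock: 6.9
tool_pos: [0.5932, 0.261, 0.0948]
eef_rot: [0.995, 0.098, 0.001, 0.0]
contact_force: [1.1, 0.3, -0.7]
opening: 0.475
```

```bash
python3 -m pendant '[[[0,0,0],[0,0,0.001],0.3],[[0,0,0],[0,0,0.001],0.3]]'
python3 -m pendant '[[[0,0,0],[0,0,0.001],0.3],[[0,0,0],[0,0,0.001],0.3]]'
python3 - <<'E'
import pickle,cv2,numpy as np
from plant import r
d=r.snapshot('side'); pickle.dump(d,open('side3.pkl','wb')); cv2.imwrite('pics/s3.png',cv2.resize(np.ascontiguousarray(d['image'][235:295,205:255,::-1]),None,fx=10,fy=10,interpolation=cv2.INTER_CUBIC))
s=r.get_state();print(s['moment'],s['contact_force'],s['tool_pos'])
E
```

```text
clock: 7.1
tool_pos: [0.5932, 0.261, 0.0937]
eef_rot: [0.995, 0.098, 0.0, -0.0]
contact_force: [2.0, 0.3, -1.6]
opening: 0.471
clock: 7.3
tool_pos: [0.5932, 0.261, 0.0927]
eef_rot: [0.995, 0.098, 0.0, -0.0]
contact_force: [1.5, 0.4, -1.8]
opening: 0.475
[-0.0670886  -0.73632627  0.05520483] [ 2.68306086  1.16721485 -2.03832336] [0.59315831 0.26100779 0.0927166 ]
```

View pics/s3.png

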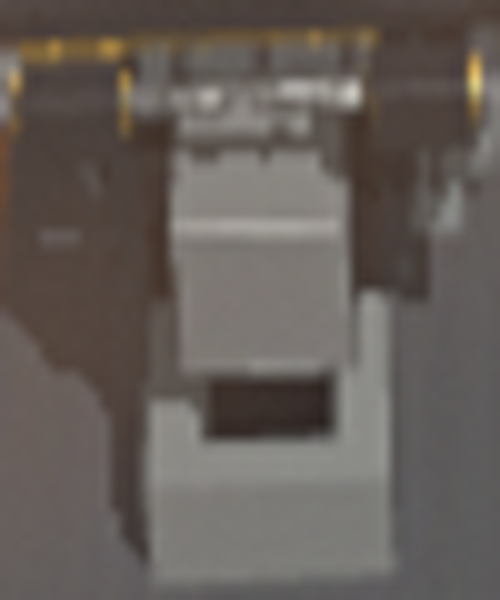

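The foot (203–335) is centred across the block (150–390) and at the rim edge. The vertical force still equals the weight at a bottom height of about 43 mm, so the foot is in the hole. It is rubbing on the -x wall (Fx about +2 N). I'll shift +1 mm in x and keep going down.

```bash
python3 -m pendant '[[[0,0,0],[0.001,0,0],0.3],[[0,0,0],[0.001,0,0.002],0.3],[[0,0,0],[0.001,0,0.004],0.3],[[0,0,0],[0.001,0,0.004],0.3]]'
python3 -m pendant '[[[0,0,0],[0,0,0.002],0.3],[[0,0,0],[0,0,0.004],0.3],[[0,0,0],[0,0,0.004],0.3]]'; python3 -c "
from plant import r
s=r.get_state();print(s['moment'],s['contact_force'])"
```

```text
clock: 7.75
tool_pos: [0.5933, 0.261, 0.0882]
eef_rot: [0.995, 0.098, -0.0, 0.0]
contact_force: [2.0, -0.6, -2.9]
opening: 0.477
clock: 8.05
tool_pos: [0.5934, 0.261, 0.0843]
eef_rot: [0.995, 0.098, -0.0, 0.0]
contact_force: [-0.1, -1.0, -2.9]
opening: 0.475
[-0.23529346 -0.29492741  0.06467728] [-0.07283519 -1.04550565 -2.89094414]
```

```bash
python3 -m pendant '[[[0,0,0],[0.0003,0.0003,0.003],0.3],[[0,0,0],[0.0003,0.0003,0.006],0.3],[[0,0,0],[0.0003,0.0003,0.009],0.3],[[0,0,0],[0.0003,0.0003,0.012],0.3],[[0,0,0],[0.0003,0.0003,0.012],0.3]]'
python3 -m pendant '[[[0,0,0],[0,0,0.003],0.3],[[0,0,0],[0,0,0.006],0.3],[[0,0,0],[0,0,0.006],0.3],[[0,0,0],[0,0,0.006],0.3]]'
```

```text
clock: 8.55
tool_pos: [0.5936, 0.261, 0.0721]
eef_rot: [0.995, 0.098, -0.0, 0.0]
contact_force: [0.3, -1.0, -2.3]
opening: 0.477
clock: 8.95
tool_pos: [0.5938, 0.261, 0.0665]
eef_rot: [0.995, 0.098, -0.0, 0.0]
contact_force: [0.5, -0.2, -1.7]
opening: 0.475
```

```bash
python3 -m pendant '[[[0,0,0],[0,0,0.001],0.3],[[0,0,0],[0,0,0.002],0.3],[[0,0,0],[0,0,0.003],0.3],[[0,0,0],[0,0,0.003],0.3]]'
python3 -m pendant '[[[0,0,0],[0,0,0.001],0.3],[[0,0,0],[0,0,0.001],0.3],[[0,0,0],[0,0,0.001],0.3]]'
```

```text
clock: 9.35
tool_pos: [0.5941, 0.261, 0.0639]
eef_rot: [0.995, 0.098, 0.0, 0.0]
contact_force: [-0.7, -1.1, 0.1]
opening: 0.47
clock: 9.65
tool_pos: [0.5942, 0.261, 0.0639]
eef_rot: [0.995, 0.098, 0.0, 0.0]
contact_force: [-2.0, -2.2, 7.5]
opening: 0.475
```

It stopped at z = 0.0639 with the force rising, where home is expected at about 0.063. One more push, then release.

```bash
python3 -m pendant '[[[0,0,0],[0,0,0.0015],0.3],[[0,0,0],[0,0,0.0015],0.3],[[0,0,0],[0,0,0.0015],0.3]]'
python3 -m pendant '[[[0,0,0],[0,0,0],1],[[0,0,0],[0,0,-0.002],1],[[0,0,0],[0,0,-0.0025],1],[[0,0,0],[0,0,-0.0025],1],[[0,0,0],[0,0,-0.0025],1],[[0,0,0],[0,0,-0.0025],1],[[0,0,0],[0,0,-0.0025],1]]'
python3 -m pendant '[[[0,0,0],[0,0,-0.02],1],[[0,0,0],[0,0,-0.06],1],[[0,0,0],[0,0,-0.1],1],[[0,0,0],[0,0,-0.12],1],[[0,0,0],[0,0,-0.12],1],[[0,0,0],[0,0,-0.12],1]]'
python3 - <<'E'
from h import *; from plant import r
s=r.get_state()
T=pickle.load(open('top0.pkl','rb'))
for p in([.617,.1497,.1961],[.6158,.1485,.197]): print(place(p,[(0,-137,63),(0,-132.4,84)]))
goto(s,[*place([.617,.1497,.196],[(0,-135,63)])[0][:2],.17],.196)
E
```

```text
clock: 9.95
tool_pos: [0.5942, 0.261, 0.0639]
eef_rot: [0.995, 0.098, 0.001, 0.0]
contact_force: [-5.1, -3.2, 18.5]
opening: 0.47
clock: 10.65
tool_pos: [0.594, 0.2609, 0.0635]
eef_rot: [0.995, 0.098, -0.0, 0.0]
contact_force: [-0.0, 0.4, 0.7]
opening: 1.002
clock: 11.25
tool_pos: [0.5938, 0.2607, 0.1834]
eef_rot: [0.995, 0.098, -0.0, 0.0]
contact_force: [-0.1, 0.6, 0.3]
opening: 1.001
[[0.64369384 0.01532575 0.063     ]
 [0.64279755 0.01983759 0.084     ]]
[[0.64261477 0.01414983 0.063     ]
 [0.64171442 0.01866086 0.084     ]]
turn [ 0.0005  0.0002 -0.0001] shift [0.0012 0.2483 0.0135]
```

```bash
python3 -m pendant '[[[0,0,0],[0,0.02,0],0],[[0,0,0],[0,0.06,0],0],[[0,0,0],[0,0.1,0],0],[[0,0,0],[0,0.14,0],0],[[0,0,0],[0,0.18,0],0],[[0,0,0],[0,0.22,0],0],[[0,0,0],[0.001,0.248,0.013],0],[[0,0,0],[0.001,0.248,0.013],0],[[0,0,0],[0.001,0.248,0.013],0],[[0,0,0],[0.001,0.248,0.013],0]]' 20
python3 - <<'E'
from h import *; from plant import r
o=[]
for c,(x,y) in (('top',(180,115)),('side',(195,210))):
    d=r.snapshot(c); pickle.dump(d,open(f'{c}4.pkl','wb'))
    o.append(cv2.resize(np.ascontiguousarray(d['image'][y:y+90,x:x+65,::-1]),None,fx=6,fy=6,interpolation=cv2.INTER_CUBIC))
cv2.imwrite('pics/p4.png',np.hstack(o))
S=d; k=place([.5947,.2558,.196],[(21,28,95),(-21,28,95),(21,28,45),(-21,28,45)]); print(((proj(S,k)-[195,210])*6+[390,0]).round(0).tolist())
E
```

```text
clock: 12.25
tool_pos: [0.6426, 0.0203, 0.1701]
eef_rot: [0.995, 0.099, -0.001, -0.001]
contact_force: [0.5, -0.0, 0.4]
opening: 0.116
[[549.0, 334.0], [655.0, 330.0], [557.0, 421.0], [660.0, 416.0]]
```

View pics/p4.png

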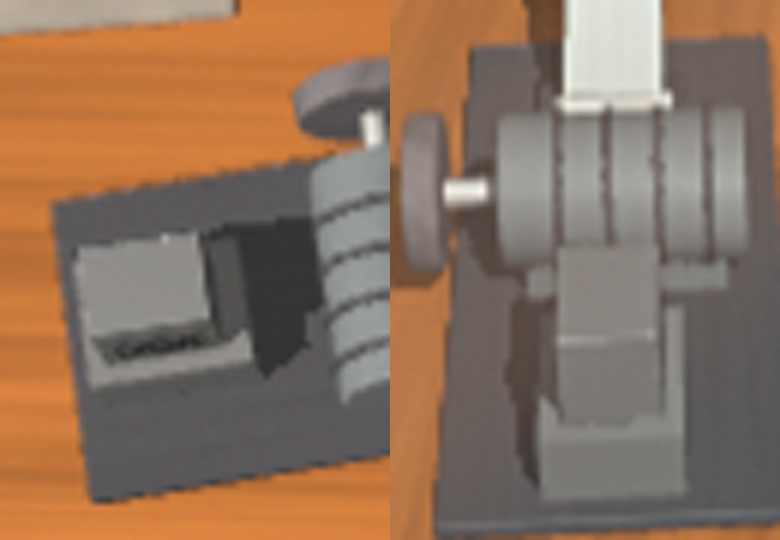

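The pack's shoulder lies flush on the rim: the lower edge is at (560–660, 420) against a predicted (557–660, 416–421). It is home, upright and free. Next I'll lower the closed fingers onto the pad (released contact at TCP z ≈ 0.092, half way ≈ 0.071).

```bash
python3 -m pendant '[[[0,0,0],[0,0.0025,0.02],0],[[0,0,0],[0,0.0025,0.045],0],[[0,0,0],[0,0.0025,0.065],0],[[0,0,0],[0,0.0025,0.072],0],[[0,0,0],[0,0.0025,0.072],0],[[0,0,0],[0,0.0025,0.072],0]]'
python3 -m pendant '[[[0,0,0],[0,0,0.002],0],[[0,0,0],[0,0,0.004],0],[[0,0,0],[0,0,0.006],0],[[0,0,0],[0,0,0.008],0],[[0,0,0],[0,0,0.008],0]]'
python3 -m pendant '[[[0,0,0],[0,0,0.002],0],[[0,0,0],[0,0,0.004],0],[[0,0,0],[0,0,0.004],0]]'
```

```text
clock: 12.95
tool_pos: [0.6444, 0.0163, 0.0997]
eef_rot: [0.995, 0.098, 0.001, -0.0]
contact_force: [0.8, 0.2, 0.2]
opening: 0.006
clock: 13.45
tool_pos: [0.6446, 0.0148, 0.0911]
eef_rot: [0.995, 0.098, 0.001, 0.0]
contact_force: [1.7, -1.4, 4.4]
opening: 0.006
clock: 13.75
tool_pos: [0.6442, 0.0151, 0.0867]
eef_rot: [0.995, 0.098, 0.0, 0.0]
contact_force: [2.3, -2.2, 4.9]
opening: 0.009
```

```bash
python3 -m pendant '[[[0,0,0],[0,0,0.002],0],[[0,0,0],[0,0,0.004],0],[[0,0,0],[0,0,0.006],0],[[0,0,0],[0,0,0.008],0],[[0,0,0],[0,0,0.01],0],[[0,0,0],[0,0,0.01],0],[[0,0,0],[0,0,0.01],0]]'
python3 -m pendant '[[[0,0,0],[0,0,0.002],0],[[0,0,0],[0,0,0.004],0],[[0,0,0],[0,0,0.005],0],[[0,0,0],[0,0,0.005],0],[[0,0,0],[0,0,0.005],0]]'
```

```text
clock: 14.45
tool_pos: [0.6445, 0.0138, 0.0771]
eef_rot: [0.995, 0.097, 0.001, 0.001]
contact_force: [1.6, -3.9, 6.8]
opening: 0.012
clock: 14.95
tool_pos: [0.6446, 0.0132, 0.0723]
eef_rot: [0.995, 0.097, 0.001, 0.002]
contact_force: [1.6, -5.2, 7.6]
opening: 0.006
```

```bash
python3 -m pendant '[[[0,0,0],[0,0,0.001],0],[[0,0,0],[0,0,0.001],0],[[0,0,0],[0,0,0.001],0],[[0,0,0],[0,0,0.001],0],[[0,0,0],[0,0,0.001],0],[[0,0,0],[0,0,0.001],0],[[0,0,0],[0,0,0.001],0],[[0,0,0],[0,0,0.001],0],[[0,0,0],[0,0,0.001],0],[[0,0,0],[0,0,0.001],0]]'
python3 - <<'E'
from h import *; from plant import r
o=[]
for c,(x,y) in (('top',(180,110)),('side',(180,185))):
    d=r.snapshot(c)
    w=130 if c=='top' else 100
    o.append(cv2.resize(np.ascontiguousarray(d['image'][y:y+110,x:x+w,::-1]),None,fx=3.4,fy=3.4,interpolation=cv2.INTER_CUBIC))
    a=d['image'].astype(int); b=pickle.load(open(f'{c}0.pkl','rb'))['image'].astype(int)
    D=abs(a-b).max(2)
    B={'top':[('tin',400,192,34,34),('bowl',175,225,48,50),('chisel',132,168,30,72)],'side':[('tin',280,150,25,24),('bowl',298,264,50,40),('chisel',218,324,90,34)]}[c]
    print(c,[(n,float((D[v:v+h,u:u+ww]>40).mean().round(3))) for n,u,v,ww,h in B])
cv2.imwrite('pics/p5.png',np.hstack(o)); s=r.get_state(); print(s['clock'],s['tool_pos'],s['contact_force'])
E
```

```text
clock: 15.95
tool_pos: [0.6446, 0.0131, 0.0715]
eef_rot: [0.995, 0.097, 0.001, 0.002]
contact_force: [1.5, -5.8, 9.2]
opening: 0.004
top [('tin', 0.672), ('bowl', 0.0), ('chisel', 0.0)]
side [('tin', 0.482), ('bowl', 0.0), ('chisel', 0.0)]
16.05 [0.64459481 0.01309286 0.07147876] [ 1.46294534 -5.50884674  8.21170735]
```

View pics/p5.png

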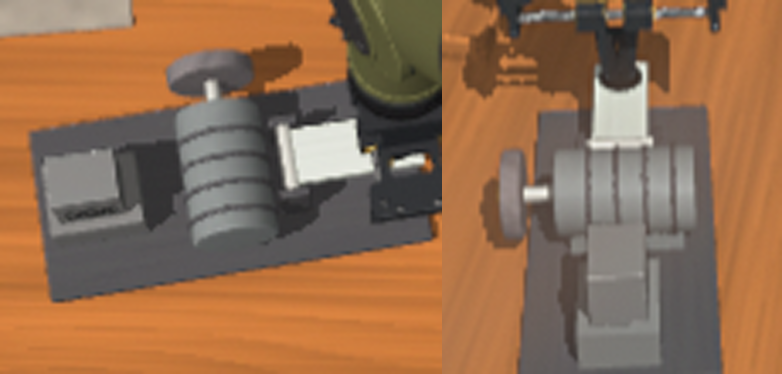

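The fingers sit on the pad, the paddle plate is about level and the pack is home. The picture differs at the tin, which may be the arm's shadow, so I'll check.

Run:
```python
from h import *; from plant import r
b=pickle.load(open('side0.pkl','rb'))['image']; bt=pickle.load(open('top0.pkl','rb'))['image']
a=r.snapshot('side')['image']; 
f=lambda i:cv2.resize(np.ascontiguousarray(i[120:200,235:330,::-1]),None,fx=4,fy=4,interpolation=cv2.INTER_CUBIC)
cv2.imwrite('pics/tin.png',np.hstack([f(b),f(a)]))
```

```text
(no output)
```

View pics/tin.png

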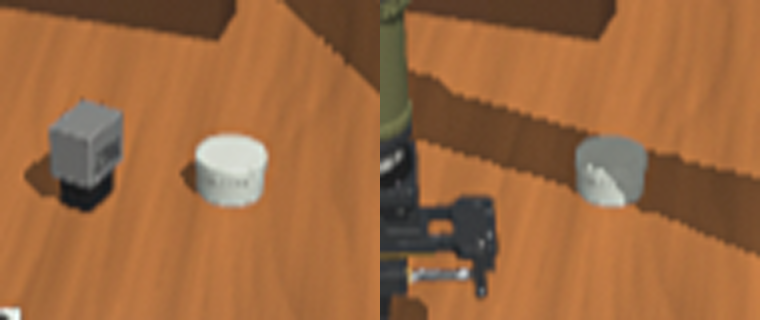

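The tin is in the same place, at (231,170) before and (611-380=231,170) now; only the arm's shadow crosses it. I'm handing in while holding the paddle.

```bash
python3 -c "
from plant import r
s=r.get_state();print(s['tool_pos'],s['contact_force']);print(r.finish_job())"
```

```text
[0.64462277 0.01309358 0.07147475] [ 1.11494843 -6.07075334  8.71355874]
the job is handed in; nothing more can be done
None
```

The battery pack is in the polisher's well and let go. I then pressed the paddle half way with closed fingers and handed the job in at about 16 s, still holding it. The hand-in gives no verdict.

- **Pack:** it stopped firmly under an 18 N push, and a picture after release shows its shoulder flush on the rim.
- **Paddle:** the fingertips were steady at about 63.5 mm, which puts it near 0.245 rad. The upward force was about 8.7 N, against the roughly 8 N expected half way. There was also a sideways drag of about 6 N from friction on the pad. It never came near its stop.
- **Bystanders:** the bowl and chisel are unchanged in both cameras. The tin failed the automatic image comparison, but a closer look from the side showed it in the same place with only the arm's shadow across it.
- **Disagreement between cameras:** the two views differed by 2–3 mm on positions, so I lined up the insertion from the side camera alone and then by feel.

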